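# Lever open the shielded test cell and hold it

## Task

Hold the shielded test cell open so that the module inside can be seen. With the fingertips, first push the red stop as far as it goes, out from under the lever, then press the yellow pedal at the lever's long end all the way down to its rubber buffer, so that the short end raises the heavy flap; finish still holding the pedal down with the flap raised. Do not grasp anything, do not lift the lever out of its slots, do not touch the flap itself, and leave the tools and other things on the bench where they are.

Things in the scene. Friction and masses are not known exactly. Their poses are not given: they have to be found in the camera images.
- fixture: Fixed steel base plate 130 (x) x 400 (y) x 8 mm, flat on the worktop, yaw up to 0.35 either way. Origin: at worktop level right under the lever's pivot; z up. Along its y: aluminium cell (112 x 80 mm, 70 mm high) at -118 mm, blue fulcrum cheeks (top 91 mm) at 0, red stop crossing under the lever at +85 mm, black rubber buffer (32 mm across, top 26 mm above the worktop) at +196 mm.
- lever: Loose aluminium lever 240 x 30 x 8 mm, 0.15 kg, its 10 mm steel cross pin resting in open-topped slots of the blue cheeks. Origin: middle of the pin, 80 mm above the worktop; body y is horizontal at the start and points to the long end, which slopes up 0.20 rad (down 0.23 rad when on the buffer). The short end, 66 mm from the pin, lies under the flap's lip.
- pedal (a point): Centre of the top face of the yellow pedal (60 mm across the lever, 46 mm along it, 8 mm thick) at the lever's long end, 200 mm from the pin. Starts about 124 mm above the worktop; about 37 mm above it when the pedal is down on the buffer. Holding it down takes about 2 to 6 N before the buffer is reached.
- pivot (a point): Point of the fixture where the lever's cross pin rests, midway between the cheeks, 80 mm above the worktop.
- flap: Heavy steel flap 118 x 86 mm, 0.9 kg, spring-loaded shut, with dark ballast bar and a 50 mm wide lip towards the lever. Origin: middle of its hinge at the cell's far end, 73 mm above the worktop; z is upright when shut and tilts by the opening angle, y points to the lip. About 0.28 rad (16 deg) open with the lever right down.
- stop (a joint): Travel of the red stop, m: 0 (starts at 0 to 0.006) with its upright pad (30 x 24 mm, top 88 mm above the worktop) under the lever so that it cannot go down; grows as it is pushed along the fixture's +x; clear of the lever from 0.040, end stop at 0.055. Friction 2 N, stays where it is left.
- push_face (a point): Middle of the outer face of the red stop's upright push plate (40 mm wide, 10 mm thick, 10 to 88 mm above the worktop), 60 mm above the worktop. At travel 0 it lies 100 mm from the lever's centre line on the fixture's -x side (the robot's side), at fixture y = +85 mm. Push it along the fixture's +x.
- solder_spool: White solder spool, 56 mm across, 45 mm high, standing at the back right; leave alone. Origin: centre of its underside.
- flux_pot: White pot with yellow lid, 46 mm across, 22 mm high, at the right; leave alone. Origin: centre of its underside.
- marker: Black and white marker pen, 136 mm long, lying near the front edge; leave alone. Origin: centre of its underside.
- attenuator: Small metal coaxial attenuator, 54 x 17 mm, lying at the front left; leave alone. Origin: centre of its underside.
- heatsink: White finned heatsink, 34 x 50 mm, 26 mm high, standing at the front left; leave alone. Origin: centre of its underside.

How it is judged:
On the way, in this order (a step that is already met when the one before it is completed fails the run):
1. the red stop is pushed out from under the lever (travel over 40 mm) (value of joint stop above 0.04 m), for 0.2 s.
2. the pedal is pressed down with the fingers and the flap is raised by more than 0.24 rad (angle between flap's own z axis and vertical above 0.24 rad and contact force between the fingers and lever above 0.5 N), for 0.3 s.
At the end, for the whole second after the job is handed in: The stop has travelled over 40 mm; the flap stands still (under 0.1 rad/s), more than 0.24 rad open; the fingers press on the lever with more than 0.5 N; the pedal is less than 58 mm above the worktop; the lever's pin is within 12 mm of its place in the slots (all of step 2 and value of joint stop above 0.04 m and distance between lever and pivot below 0.012 m and height (world z) of pedal below 0.058 m and angular speed of flap below 0.1 rad/s); the arm keeps its last pose, push and grip.
It fails at once if the lever is lifted or pushed out of its slots (pin more than 15 mm from its place) (distance between lever and pivot above 0.015 m).
It fails at once if the robot touches the flap itself (contact force between any of the fingers, the arm and flap above 0.5 N).
It fails at once if one of the loose tools or things on the bench is moved by more than 30 mm (distance of any of solder_spool, flux_pot, marker, attenuator, heatsink from where it was at the start of the episode above 0.03 m).
It also fails if it takes over 40 s, if anything falls off the work surface, if the arm or the gripper's body presses on something with over 40 N, if the wrist force passes 120 N, or if a joint passes its speed limit or range.

## Robot

A 6-joint arm with a two-finger parallel gripper is mounted at the origin on a cart in front of the work surface, level with it; the furniture and walls round the work are solid. World frame = base frame: x ahead of the robot, y to its left, z up, the work surface at z = 0. Lengths are in m, angles in rad, forces in N, time in s.
With the tool pointing down it reaches from about 0.35 to 0.975 m from the base axis. Payload 7.1 kg.
Tool frame: the origin (TCP) lies between the finger pads; the fingertips stand 14 mm ahead of it and the grasp point (between the pads) lies 5 mm behind it (arm.tips_ahead is the distance from the TCP to the fingertips, in m); z points along the fingers, y is the line along which they close (so a half turn about z gives the same grasp; the last joint's range is limited). The gripper opens to 88 mm and grips with 3 to 60 N. Pads are 20 mm wide; open, the fingers measure 115 mm over their backs; the gripper's body (75 mm by 178 mm) begins 61 mm behind the grasp point.
Start: joints at [-0.019, 0.423, 1.63, -0, 1.089, -0.019], TCP at [0.625, 0, 0.237] pointing down, gripper open.
Joint ranges: [-3, 3], [-0.9, 2.11], [0.09, 2.58], [-1.31, 4.45], [0.11, 2.69], [-2.54, 2.54]. Speed limits (rad/s): [2.39, 2.39, 3.01, 3.14, 3.14, 3.14].

## Interface

Orientations are given as a unit quaternion [w, x, y, z].
In Python, from cell import arm gives the robot as it stands. The module is installed in compiled form; this text tells all that it offers. Calls block until the motion is done:
- arm.movep(position, orientation): joint-space move of the TCP to a pose.
- arm.servo_line(position, ori=None, velocity=0.15): straight line of the TCP; ori=None keeps the orientation; velocity is the mean speed in m/s.
- arm.movej(angles): joint-space move.
- arm.grip(opening, grasp_force=None): finger opening in m; grasp_force is the grip in N (None keeps the last); returns when the fingers have stopped.
- arm.dwell(seconds).
- arm.solve_ik(position, orientation): joint angles nearest the present ones, or None.
- arm.capture(name): name is "scene" or "side" or "wrist"; returns a dict with "img" (480x640x3 uint8, red, green, blue), "fx", "fy", "cx", "cy" (pixels), "R" (3x3) and "t" (3): a world point X has camera coordinates R X + t. Camera axes: x right, y down, z forward; pixel columns grow to the right and rows downward; lengths in m; the calibration is good to about 2 mm. A picture is of the moment at which its call begins. There is no depth.
A pose or a line that the arm cannot do raises arm.MotionError and nothing moves.
- arm.hand_in(): hands the job in; it is judged then, once.
Trained networks look in the newest picture that a camera, given by its name, has taken for a name from the list of things; names that differ only in an ending like _2 or _b are one class to them, and where a whole thing is asked for, a point or a joint stands for the part that bears it (a point fixed in the world has none). Each returns a list of dicts, best first, with "confidence" (0 to 1); they miss things now and then, are a little off and sometimes report something else, mostly with a low value. They report only what shows in the picture. A call takes as long as a camera call.
- arm.search_frame(camera, name): "uv" ([column, row] in pixels, amid what is visible of it).
- arm.mark_of(camera, name): "uv" ([column, row] in pixels: a listed point, or the origin of a listed thing).
Readings, each from a call of its own:
- arm.get_time_s(): time.
- arm.get_joint_pos(): joint angles.
- arm.get_qd(): joint speeds.
- arm.get_joint_efforts(): joint torques, N m.
- arm.get_tcp_pos(): TCP position.
- arm.get_ee_rot(): TCP orientation.
- arm.get_wrist_force(): force on the tool from outside, world axes, zero at the start.
- arm.get_moment(): the same for the moment, N m.
- arm.get_width(): finger opening in m.
- arm.get_gripper_force(): force on a finger pad.
Only numpy, scipy, OpenCV 4.12 (cv2) and the standard library are available. Lean on these libraries where they do the work, as an engineer would, in place of code of your own. Each camera call takes 0.05 s, during which the arm holds its last target. There are 200 camera calls.

## Working session

There is one attempt and no reset: what is moved stays moved. The work goes in short steps, each a Python script; the robot and the scene stay as the last script left them, time stands still between calls to the robot, and variables do not carry over. Pictures are saved under pics/ and viewed, at most 10 in all, crops included, and the job is handed in when it is done.

```bash
mkdir -p pics; cat > h.py <<'E'
import numpy as np, cv2
from cell import arm
def tri(obs):
    A=[];b=[]
    for c,uv in obs:
        R,t=np.array(c["R"]),np.array(c["t"])
        x=(uv[0]-c["cx"])/c["fx"];y=(uv[1]-c["cy"])/c["fy"]
        for k,v in((0,x),(1,y)):
            A.append(R[k]-v*R[2]);b.append(v*t[2]-t[k])
    return np.linalg.lstsq(np.array(A),np.array(b),rcond=None)[0]
def ray(c,uv,z):
    R,t=np.array(c["R"]),np.array(c["t"])
    d=R.T@np.array([(uv[0]-c["cx"])/c["fx"],(uv[1]-c["cy"])/c["fy"],1]);o=-R.T@t
    return o+d*(z-o[2])/d[2]
def save(c,n): cv2.imwrite(f"pics/{n}.png",cv2.cvtColor(c["img"],cv2.COLOR_RGB2BGR))
E
python3 - <<'E'
from h import *
np.set_printoptions(precision=4,suppress=True)
cs={n:arm.capture(n) for n in("scene","side","wrist")}
for n in cs: save(cs[n],n+"0")
for n in("pedal","pivot","push_face","fixture","lever","flap","solder_spool","flux_pot","marker","attenuator","heatsink"):
    o=[]
    for k in cs:
        r=arm.mark_of(k,n)
        if r: print(n,k,np.round(r[0]["uv"],1),round(r[0]["confidence"],2)); 
        if r and r[0]["confidence"]>.4:o.append((cs[k],r[0]["uv"]))
    if len(o)>1: print("   tri",n,tri(o))
    if len(o)==1: print("   z0",ray(*o[0],0))
print(arm.get_ee_rot(),arm.get_time_s(),arm.tips_ahead)
E
```

```text
pedal scene [273.3 230.3] 0.82
pedal side [324.9 206.9] 0.69
pedal wrist [232.9  83.6] 0.9
   tri pedal [0.5694 0.1041 0.1226]
pivot scene [334.  225.8] 0.8
pivot side [345.9 252.9] 0.69
   tri pivot [ 0.579  -0.0988  0.0762]
push_face side [297.3 247.2] 0.96
push_face wrist [149.1 233.7] 0.62
   tri push_face [ 0.4706 -0.0162  0.0585]
fixture scene [335.1 248. ] 0.92
fixture side [346.2 276.8] 0.6
fixture wrist [281.  286.6] 0.63
   tri fixture [ 0.5794 -0.0974  0.006 ]
lever scene [337.3 225.2] 0.84
lever side [348.4 251.1] 0.71
lever wrist [268.4 325. ] 0.67
   tri lever [ 0.5788 -0.101   0.0782]
flap scene [374.3 216.1] 0.76
flap side [367.  281.1] 0.59
flap wrist [283.  460.8] 0.68
   tri flap [ 0.5843 -0.252   0.0731]
solder_spool scene [374.  218.6] 0.45
solder_spool side [443.6 335.3] 0.62
   tri solder_spool [ 0.7098 -0.3763 -0.0032]
flux_pot scene [335.2 256.6] 0.6
flux_pot side [383.  354.5] 0.56
   tri flux_pot [ 0.6684 -0.2172 -0.1231]
marker scene [420.2 275.6] 0.73
marker side [249.6 312.5] 0.55
   tri marker [ 0.3314 -0.1908 -0.0028]
attenuator scene [279.5 341.9] 0.66
attenuator side [242.8 235.7] 0.42
   tri attenuator [ 0.3264  0.2559 -0.0066]
heatsink scene [227.6 362.5] 0.57
heatsink side [243.3 216.5] 0.7
   tri heatsink [0.3287 0.3796 0.0059]
[-0.      0.7071  0.7071 -0.    ] 1.8 0.014
```

View pics/scene0.png

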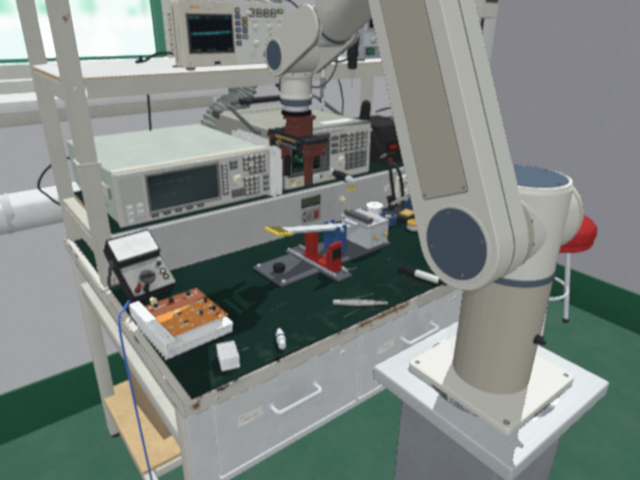

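View pics/side0.png

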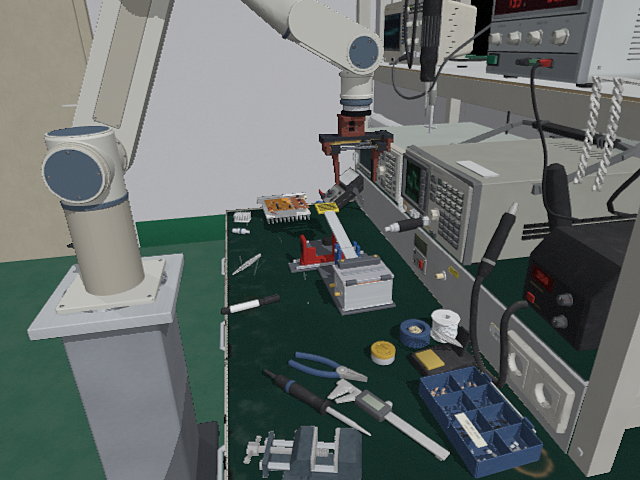

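The scene picture shows the pedal at about (275,231), the cheeks at (334,235) and the red stop at (330,258). The side view agrees, with the push plate at (297,247) on the robot's side. The fixture yaw is about 0.04. Next I push the stop.

```bash
cat >> h.py <<'E'
O=np.array([.579,-.0985]); YAW=.043
def W(x,y,z):
    c,s=np.cos(YAW),np.sin(YAW); return [O[0]+c*x-s*y,O[1]+s*x+c*y,z]
Q=[0,np.cos(YAW/2),np.sin(YAW/2),0]
np.set_printoptions(precision=4,suppress=True)
E
python3 - <<'E'
from h import *
arm.grip(0.0)
arm.movep(W(-.142,.085,.18),Q)
arm.servo_line(W(-.142,.085,.072),velocity=.12)
print(arm.get_wrist_force(),arm.get_tcp_pos())
for x in(-.11,-.1,-.08,-.065,-.06,-.056,-.053):
    arm.servo_line(W(x,.085,.072),velocity=.05)
    f=np.array(arm.get_wrist_force());print(x,f,arm.get_tcp_pos())
    if np.linalg.norm(f[:2])>12:break
for n in("scene","side","wrist"): save(arm.capture(n),n+"1")
print(arm.get_time_s(),arm.get_width())
E
```

```text
[0.533  0.2951 0.2222] [ 0.4339 -0.0197  0.0724]
-0.11 [ 0.7553  0.1446 -0.0326] [ 0.4653 -0.0183  0.0719]
-0.1 [ 0.9592  0.0561 -0.0151] [ 0.4761 -0.0179  0.072 ]
-0.08 [-0.7715 -0.3968  0.1353] [ 0.4962 -0.017   0.0721]
-0.065 [ 0.767   0.309  -0.1171] [ 0.5112 -0.0164  0.0721]
-0.06 [1.1823 1.1089 1.1201] [ 0.5159 -0.0162  0.0721]
-0.056 [-5.3455 -1.5156  3.861 ] [ 0.5182 -0.016   0.0718]
-0.053 [-13.706   -2.2915  11.3155] [ 0.5182 -0.0159  0.0715]
8.5583 0.0006985466085276447
```

```bash
python3 - <<'E'
from h import *
s=arm.capture("side");c=cv2.resize(s["img"][190:320,250:420],None,fx=3.5,fy=3.5,interpolation=3)
w=arm.capture("wrist")["img"]
cv2.imwrite("pics/crop2.png",cv2.cvtColor(np.vstack([c[:290],]) ,4))
save({"img":c},"side2");save({"img":w},"wrist2")
for n in("pedal","push_face","pivot"):
  for k in("side","wrist"):
    r=arm.mark_of(k,n);print(n,k,[(np.round(a["uv"],1),round(a["confidence"],2)) for a in r[:1]])
    if r and n=="push_face" and k=="side": print(ray(s,r[0]["uv"],.06))
E
```

```text
pedal side [(array([323.6, 206. ]), 0.58)]
pedal wrist []
push_face side [(array([320.9, 239.4]), 0.89)]
[0.5356 0.0208 0.06  ]
push_face wrist [(array([317.7, 284.8]), 0.87)]
pivot side [(array([350.3, 247.3]), 0.73)]
pivot wrist []
```

View pics/side2.png

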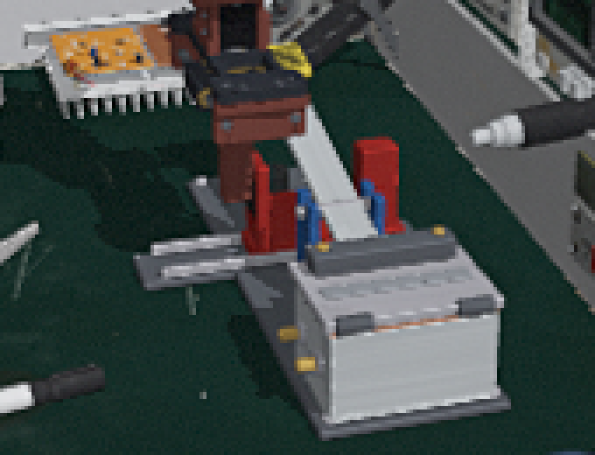

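The side crop shows the red pad at (377,190), clear of the lever on its far side, with the push plate at (260,200) against its end stop. I back off and press the pedal.

```bash
python3 - <<'E'
from h import *
arm.servo_line(W(-.085,.085,.072),velocity=.06)
arm.servo_line(W(-.085,.085,.2),velocity=.15)
arm.servo_line(W(0,.198,.2),velocity=.15)
arm.servo_line(W(0,.198,.145),velocity=.1)
for tz in(.12,.10,.08,.06,.048,.042,.038,.036,.034,.032):
    arm.servo_line(W(0,.198,tz+.014),velocity=.04)
    arm.dwell(.15)
    f=np.array(arm.get_wrist_force());print(tz,f,arm.get_tcp_pos())
    if f[2]>12:break
arm.dwell(.5)
s=arm.capture("side");sc=arm.capture("scene")
save({"img":cv2.resize(s["img"][190:320,250:420],None,fx=3.5,fy=3.5,interpolation=3)},"side3")
for n in("pedal","lever","flap"):
  o=[]
  for c,k in((s,"side"),(sc,"scene")):
    r=arm.mark_of(k,n)
    if r:o.append((c,r[0]["uv"]))
  if len(o)==2:print(n,tri(o))
print(arm.get_time_s(),arm.get_wrist_force())
E
```

```text
0.12 [1.1578 0.443  1.4887] [0.5708 0.0994 0.1343]
0.1 [0.508  2.4353 3.2343] [0.5704 0.0993 0.1141]
0.08 [-0.0237  3.5797  4.1643] [0.5704 0.0993 0.0941]
0.06 [-0.3171 -2.3564  4.0061] [0.5704 0.0992 0.074 ]
0.048 [-0.7224 -1.7015  3.6107] [0.5705 0.0994 0.0621]
0.042 [ 1.2032 -2.4065  3.8988] [0.5706 0.0994 0.0562]
0.038 [-2.0674 -3.8307 14.2455] [0.5711 0.0991 0.0532]
pedal [0.5694 0.1019 0.0349]
lever [ 0.5741 -0.1048  0.0803]
flap [ 0.5899 -0.2609  0.0755]
17.7583 [-0.9619 -3.9568 14.1946]
```

View pics/side3.png

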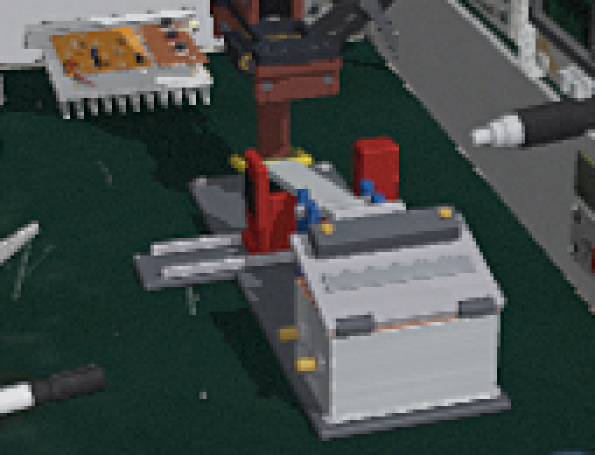

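The side crop shows the pedal pressed onto its buffer under the fingertips at (272,158), the flap raised with its lip edge at (440,212), and the stop clear at (377,190). The push on the pedal is steady at 14 N.

```bash
python3 -c "
from cell import arm
print(arm.hand_in())"
```

```text
the job is handed in; nothing more can be done
None
```

I handed the job in with the stop pushed to its end, the pedal held down on its buffer at about 14 N and the flap raised; `hand_in()` returned no verdict, so I don't know how it was judged.

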